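# Find the unlocked cover of the bench socket box and push it open

### The arm

A 6-joint arm with a two-finger parallel gripper is mounted at the origin on a cart in front of the work surface, level with it; the furniture and walls round the work are solid. World frame = base frame: x ahead of the robot, y to its left, z up, the work surface at z = 0. Lengths are in mm, angles in rad, forces in N, time in s.
With the tool pointing down it reaches from about 350 to 875 mm from the base axis. Payload 4.2 kg.
Tool frame: the origin (TCP) lies between the finger pads; the fingertips stand 11 mm ahead of it and the grasp point (between the pads) lies 8 mm behind it; z points along the fingers, y is the direction in which the jaws open and shut (so a half turn about z gives the same grasp; the last joint's range is limited). The gripper opens to 85 mm and grips with 20 to 120 N. Pads are 22 mm wide; open, the fingers measure 114 mm over their backs; the gripper's body (76 mm by 85 mm) begins 54 mm behind the grasp point. The pads swing forward as they close: fully open they stand 13 mm farther back than shut.
Start: joints at [-1.074, 0.385, 0.008, 0, -1.194, -0.259], TCP at [147.246, -607.386, 210.612] pointing down, gripper open.
Joint ranges: [-3.14, 3.14], [-1.21, 2.06], [-1.07, 1.41], [-3.16, 2.05], [-2.99, -0.16], [-3.1, 3.1]. Speed limits (rad/s): [2.79, 2.79, 3.14, 3.14, 3.14, 3.14].

### API

Orientations are given as a unit quaternion [x, y, z, w].
In Python, from bench import * gives the robot as it stands.
- The arm moves only by the tool servo_tool, never from a script. Its argument "rows" is a list of rows, each a list of 7 numbers: the opening, from 0 (shut) to 1 (fully open), then the shift along the tool's x, y, z in cm, then the turn, a rotation vector about the tool's x, y, z in degrees. A call has 1 to 12 rows; each row shifts and turns the commanded pose from where the row before left it, along the tool's axes as they then stand; what a row does not reach is not made up. A row lasts 1/10 s, in which the tool goes at most 50 mm and 8.59 degrees, less where a joint would pass 70% of its speed; a pose out of reach is approached as far as the arm can. A call is refused whole if a number of a shift passes 5 or a number of a turn 8.59, either way. A call with a gripper value outside its range is refused whole. The fingers move at their own pace and stop on an object; the grip force is fixed at half the most. Time passes only in rows, so rows that do not move let the fingers close. It gives the time, the measured TCP pose, the force and the opening at its end, in the units of the state.
- read_state(): the state, without advancing time (a new reading comes with each control period).
- get_image(name): name is "scene" or "top"; returns a dict with "image" (400x640x3 uint8, red, green, blue), "mtx" (3x3 intrinsics, pixels), "extrinsics" (4x4, takes a point from camera to world coordinates). Camera axes: x right, y up, looking along -z (the intrinsics and any distortion apply to the point x, -y, -z); pixel columns grow to the right and rows downward; lengths in mm; the calibration is good to about 2 mm. A picture is of the moment at which its call begins. There is no depth.
- job_done(): hands the job in, once; it reports no verdict.
The state is a dict: "clock": time; "joints": joint angles; "joint_vel": joint speeds; "joint_efforts": joint torques, N m; "position": TCP position; "ee_rot": TCP orientation; "contact_force": force on the tool from outside, world axes, zero at the start; "wrist_torque": the same for the moment, N m; "gripper_width": finger opening in mm.
Only numpy, scipy, OpenCV 4.12 (cv2) and the standard library are available. Lean on these libraries where they do the work, as an engineer would, in place of code of your own. Each camera call takes 0.05 s, during which the arm holds its last target. There are 200 camera calls.

### The job

The four covers on the bench socket box look alike, but only one has been unlocked. With the fingertips press gently on the ribbed pads at the rear of the covers until you find the one that rocks; tip it that way so that its front edge comes up, then push that edge right back until the cover stands open, upright or leaning back, and its socket is free. Push only, do not pinch the cover, leave the other covers shut and do not disturb anything standing around.

Things in the scene. Friction and masses are not known exactly. Their poses are not given: they have to be found in the camera images.
- socket_box: Low aluminium socket box screwed to the worktop: 140 mm deep (x), 328 mm long (y), top face 76 mm up. Origin: centre of its underside; +x to its rear, away from the robot, +y to its left. Four identical covers flush in its top, 76 mm apart, cover_1 leftmost (+y). Three are locked by a prop inside (give under 2 mm); one, which varies, is free. Sockets lie 32 mm below the top.
- cover_1 (a joint): Tilt of cover 1, rad: 0 shut, 1.57 upright, 1.75 at its stop. Grey plate 110 mm front to rear, 69 wide, 5 thick; hinge axle along the box's y, 42 mm from its rear edge, 68 mm from its front edge, 4 mm below its top. If free it rocks like a see-saw: its rear end pressed down (2 to 5 N at the pad), the front edge rises. It stays at any angle it is left at; it cannot tilt the other way.
- cover_1_pad (a point): Middle of the ribbed black press pad (30 mm by 52 mm) at the rear of cover 1, on its top face, 25 mm behind the hinge axle; 18 mm behind it begins the box's rear rail. Pressed down 10 mm here, a free cover tilts about 0.6 rad, 18 mm about 0.9 rad (there is room below). Moves with the cover; x axis to the cover's rear edge, z out of its top face.
- cover_1_lip (a point): Middle of the front edge of cover 1, 2.5 mm below its top face, 68 mm in front of the hinge axle. Moves with the cover; axes as at the pad. At a tilt of 0.6 rad it stands about 35 mm above the box's top, at 0.9 rad 50 mm. It swings back on an arc about the axle: at a low tilt it must be pushed upward as well as back, or it jams.
- cover_2 (a joint): Tilt of cover 2, rad: 0 shut, 1.57 upright, 1.75 at its stop. Grey plate 110 mm front to rear, 69 wide, 5 thick; hinge axle along the box's y, 42 mm from its rear edge, 68 mm from its front edge, 4 mm below its top. If free it rocks like a see-saw: its rear end pressed down (2 to 5 N at the pad), the front edge rises. It stays at any angle it is left at; it cannot tilt the other way.
- cover_2_pad (a point): Middle of the ribbed black press pad (30 mm by 52 mm) at the rear of cover 2, on its top face, 25 mm behind the hinge axle; 18 mm behind it begins the box's rear rail. Pressed down 10 mm here, a free cover tilts about 0.6 rad, 18 mm about 0.9 rad (there is room below). Moves with the cover; x axis to the cover's rear edge, z out of its top face.
- cover_2_lip (a point): Middle of the front edge of cover 2, 2.5 mm below its top face, 68 mm in front of the hinge axle. Moves with the cover; axes as at the pad. At a tilt of 0.6 rad it stands about 35 mm above the box's top, at 0.9 rad 50 mm. It swings back on an arc about the axle: at a low tilt it must be pushed upward as well as back, or it jams.
- cover_3 (a joint): Tilt of cover 3, rad: 0 shut, 1.57 upright, 1.75 at its stop. Grey plate 110 mm front to rear, 69 wide, 5 thick; hinge axle along the box's y, 42 mm from its rear edge, 68 mm from its front edge, 4 mm below its top. If free it rocks like a see-saw: its rear end pressed down (2 to 5 N at the pad), the front edge rises. It stays at any angle it is left at; it cannot tilt the other way.
- cover_3_pad (a point): Middle of the ribbed black press pad (30 mm by 52 mm) at the rear of cover 3, on its top face, 25 mm behind the hinge axle; 18 mm behind it begins the box's rear rail. Pressed down 10 mm here, a free cover tilts about 0.6 rad, 18 mm about 0.9 rad (there is room below). Moves with the cover; x axis to the cover's rear edge, z out of its top face.
- cover_3_lip (a point): Middle of the front edge of cover 3, 2.5 mm below its top face, 68 mm in front of the hinge axle. Moves with the cover; axes as at the pad. At a tilt of 0.6 rad it stands about 35 mm above the box's top, at 0.9 rad 50 mm. It swings back on an arc about the axle: at a low tilt it must be pushed upward as well as back, or it jams.
- cover_4 (a joint): Tilt of cover 4, rad: 0 shut, 1.57 upright, 1.75 at its stop. Grey plate 110 mm front to rear, 69 wide, 5 thick; hinge axle along the box's y, 42 mm from its rear edge, 68 mm from its front edge, 4 mm below its top. If free it rocks like a see-saw: its rear end pressed down (2 to 5 N at the pad), the front edge rises. It stays at any angle it is left at; it cannot tilt the other way.
- cover_4_pad (a point): Middle of the ribbed black press pad (30 mm by 52 mm) at the rear of cover 4, on its top face, 25 mm behind the hinge axle; 18 mm behind it begins the box's rear rail. Pressed down 10 mm here, a free cover tilts about 0.6 rad, 18 mm about 0.9 rad (there is room below). Moves with the cover; x axis to the cover's rear edge, z out of its top face.
- cover_4_lip (a point): Middle of the front edge of cover 4, 2.5 mm below its top face, 68 mm in front of the hinge axle. Moves with the cover; axes as at the pad. At a tilt of 0.6 rad it stands about 35 mm above the box's top, at 0.9 rad 50 mm. It swings back on an arc about the axle: at a low tilt it must be pushed upward as well as back, or it jams.
- timer: White bench timer with three keys, 58x64x21 mm, at the left end of the socket box. Loose bystander, to be left alone. Origin at the centre of its underside.
- dome_bottle: White bottle with a domed cap, 51 mm across, 98 mm high, behind the socket box. Loose bystander, to be left alone. Origin at the centre of its underside.
- cream_jar: White screw-lid jar, 76 mm across, 51 mm high, to the left. Loose bystander, to be left alone. Origin at the centre of its underside.
- salve_jar: White jar with a black lid, 60 mm across, 41 mm high, at the right end of the socket box. Loose bystander, to be left alone. Origin at the centre of its underside.
- acid_bottle: Reagent bottle with a blue cap, 84 mm across, 175 mm high, farther back. Loose bystander, to be left alone. Origin at the centre of its underside.
- marker_pen: White felt marker with a blue cap lying down, 128 mm long, to the right, near the front edge. Loose bystander, to be left alone. Origin at the centre of its underside.
- white_vial: Vial with a white cap, 22 mm across, 45 mm high, behind the socket box. Loose bystander, to be left alone. Origin at the centre of its underside.
- pipette_bulb: Red rubber pipette bulb lying down, 95 mm long, 52 mm high, to the left near the front edge. Loose bystander, to be left alone. Origin at the centre of its underside.

How it is judged (in metres and radians):
On the way, in this order (a step that is already met when the one before it is completed fails the run):
1. a cover has rocked: pressed at its rear, its front edge has come up (tilt over 0.2 rad) (value of joint any of cover_1, cover_2, cover_3, cover_4 above 0.2 rad).
2. that cover stands open (tilt over 1.4 rad) (value of joint any of cover_1, cover_2, cover_3, cover_4 above 1.4 rad), for 0.1 s.
At the end, for the whole second after the job is handed in: One cover stands open at rest, tilted more than 1.4 rad (80 degrees), and the other three are shut (under 0.08 rad) (((value of joint cover_1 above 1.4 rad and value of joint each of cover_2, cover_3, cover_4 below 0.08 rad and velocity of joint cover_1 between -0.05 and 0.05 rad/s) or (value of joint cover_2 above 1.4 rad and value of joint each of cover_1, cover_3, cover_4 below 0.08 rad and velocity of joint cover_2 between -0.05 and 0.05 rad/s) or (value of joint cover_3 above 1.4 rad and value of joint each of cover_1, cover_2, cover_4 below 0.08 rad and velocity of joint cover_3 between -0.05 and 0.05 rad/s) or (value of joint cover_4 above 1.4 rad and value of joint each of cover_1, cover_2, cover_3 below 0.08 rad and velocity of joint cover_4 between -0.05 and 0.05 rad/s))); the robot touches nothing.
It fails at once if the socket box or its covers are pressed or pushed with more than 60 N (contact force between any of the arm, the fingers and socket_box above 60 N).
It fails at once if a cover is pinched: it is taken between the two fingers ((x of the grasp point in the frame of cover_1_lip between -0.006 and 0.112 m and y of the grasp point in the frame of cover_1_lip between -0.036 and 0.036 m and z of the grasp point in the frame of cover_1_lip between -0.005 and 0.005 m and contact force between the fingers and socket_box above 2 N) or (x of the grasp point in the frame of cover_2_lip between -0.006 and 0.112 m and y of the grasp point in the frame of cover_2_lip between -0.036 and 0.036 m and z of the grasp point in the frame of cover_2_lip between -0.005 and 0.005 m and contact force between the fingers and socket_box above 2 N) or (x of the grasp point in the frame of cover_3_lip between -0.006 and 0.112 m and y of the grasp point in the frame of cover_3_lip between -0.036 and 0.036 m and z of the grasp point in the frame of cover_3_lip between -0.005 and 0.005 m and contact force between the fingers and socket_box above 2 N) or (x of the grasp point in the frame of cover_4_lip between -0.006 and 0.112 m and y of the grasp point in the frame of cover_4_lip between -0.036 and 0.036 m and z of the grasp point in the frame of cover_4_lip between -0.005 and 0.005 m and contact force between the fingers and socket_box above 2 N)).
It fails at once if a thing standing around is lifted, knocked over or moved by more than 15 mm (distance of any of timer, dome_bottle, cream_jar, salve_jar, acid_bottle, marker_pen, white_vial, pipette_bulb from where it was at the start of the episode above 0.015 m).
It also fails if it takes over 48 s, if anything falls off the work surface, if the arm or the gripper's body presses on something with over 40 N, if the wrist force passes 120 N, or if a joint passes its speed limit or range.

## Working session

There is one attempt and no reset: what is moved stays moved. The work goes in short steps, Python scripts to look and compute and a tool call to move; the robot and the scene stay as the last step left them, time stands still between calls to the robot, and variables do not carry over. Pictures are saved under pics/ and viewed, about 8 in all and at most 12, crops included, and the job is handed in when it is done.

Besides the shell and the picture viewer there is one more tool, called after "Request:" by a JSON object that holds its "api" and its "payload". servo_tool: Moves the arm, as the interface text tells. Its arguments: {"type":"object","properties":{"rows":{"type":"array","items":{"type":"array","items":{"type":"number"}}}},"required":["rows"]}

```bash
mkdir -p pics
python3 - <<'E'
from bench import *
import cv2
s=read_state();print({k:np.round(v,3) if 0 else v for k,v in s.items()})
for n in("scene","top"):
    g=get_image(n);cv2.imwrite(f"pics/{n}0.png",g["image"][:,:,::-1]);print(n,g["mtx"],g["extrinsics"])
E
```

```text
{'clock': 0.0, 'joints': array([-1.07439200e+00,  3.85526051e-01,  6.67031128e-03, -5.21564755e-04,
       -1.19401179e+00, -2.58636554e-01]), 'joint_vel': array([ 0.0013663 ,  0.00091908, -0.00048061, -0.0001377 , -0.00262645,
       -0.00118239]), 'joint_efforts': array([-1.28278302e-04, -3.92292953e+01,  1.88393033e+01,  4.18601900e+00,
       -4.74112312e-03,  7.95604734e-06]), 'position': array([ 147.11158929, -606.80442635,  209.5541105 ]), 'ee_rot': array([-1.18508456e-01,  9.92952474e-01,  1.05202381e-03, -1.56418610e-04]), 'contact_force': array([0.13679654, 0.26167651, 0.0798529 ]), 'wrist_torque': array([0.02835885, 0.03169712, 0.0214145 ]), 'gripper_width': 85.08650351408285}
scene [[365.13579858   0.         321.69522895]
 [  0.         365.13579858 199.59009718]
 [  0.           0.           1.        ]] [[-5.65439862e-01 -6.51225403e-01  5.06145470e-01  1.11058932e+03]
 [ 8.24717774e-01 -4.54507406e-01  3.36546597e-01  2.92426076e+02]
 [ 1.08791714e-02  6.07724026e-01  7.94073769e-01  9.45148391e+02]
 [ 0.00000000e+00  0.00000000e+00  0.00000000e+00  1.00000000e+00]]
top [[401.3646103    0.         323.4584492 ]
 [  0.         401.3646103  205.18213538]
 [  0.           0.           1.        ]] [[-3.33766187e-03  9.88502773e-01 -1.51165896e-01  3.92257631e+02]
 [-9.99936000e-01 -1.66498788e-03  1.11903754e-02 -5.19228258e+01]
 [ 1.08100277e-02  1.51193571e-01  9.88445065e-01  1.11631319e+03]
 [ 0.00000000e+00  0.00000000e+00  0.00000000e+00  1.00000000e+00]]
```

View pics/top0.png

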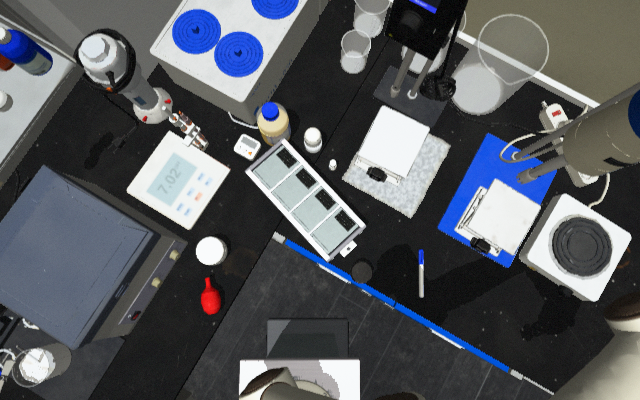

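View pics/scene0.png

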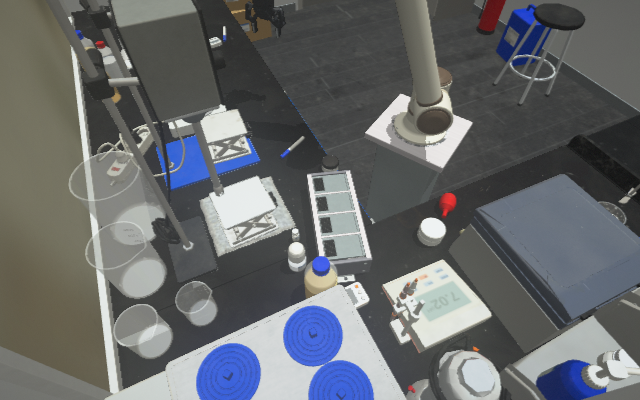

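The top view shows the box with corners near (280,138), (245,170), (333,262) and (367,228). The black pads lie on its upper-right (rear) side. I'll enlarge this for corner picking.

Run:
```python
import cv2
im=cv2.imread("pics/top0.png")[128:278,225:385]
cv2.imwrite("pics/crop1.png",cv2.resize(im,None,fx=4,fy=4,interpolation=cv2.INTER_CUBIC))
```

```text
(no output)
```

View pics/crop1.png

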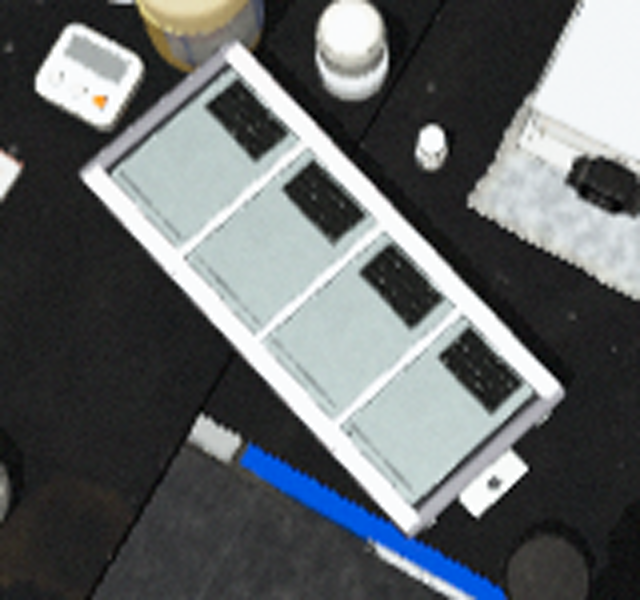

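```bash
cat > h.py <<'E'
from bench import *
import numpy as np, cv2
from scipy.optimize import least_squares
from scipy.spatial.transform import Rotation as R
def ray(g,uv,z):
    M=g["extrinsics"];K=g["mtx"];p=np.linalg.solve(K,[uv[0],uv[1],1.]);d=M[:3,:3]@[p[0],-p[1],-p[2]]
    o=M[:3,3];return o+d*(z-o[2])/d[2]
E
python3 - <<'E'
from h import *
g=get_image("top")
f=lambda a:np.array([ray(g,np.array(p)/4+[225-.375,128-.375],76)[:2] for p in a])
pads=f([(247,118),(324,201),(401,284),(481,368)]);cor=f([(232,45),(85,173),(413,533),(562,392)])
print(pads,cor,[np.linalg.norm(np.roll(cor,1,0)[i]-cor[i]) for i in range(4)],np.linalg.norm(np.diff(pads,axis=0),axis=1))
L=np.array([[70,164],[-70,164],[-70,-164],[70,-164]])
def T(q,l): c,s=np.cos(q[2]),np.sin(q[2]);return l@np.array([[c,s],[-s,c]])+q[:2]
lp=lambda x:np.array([[x,114],[x,38],[x,-38],[x,-114.]])
def res(q): return np.r_[(T(q,L)-cor).ravel(),(T(q,lp(q[3]))-pads).ravel()]
r=least_squares(res,[600,0,.8,38]);q=r.x;print(q,np.degrees(q[2]),np.round(r.fun,1))
print(T(q,lp(q[3])))
# also dome bottle, vial
for n,uv,z in(("dome",(313,130),98),("vial",(332.5,161),45),("timer",(247,146),21)):
    print(n,ray(g,uv,z))
print(g["extrinsics"][:3,3])
E
```

```text
[[ 681.24973162   34.82639376]
 [ 624.59959771  -16.70969088]
 [ 568.78812753  -67.48282154]
 [ 513.13640099 -119.46077059]] [[ 731.78957318   45.43012959]
 [ 643.71828618  141.70145872]
 [ 406.65240988  -74.56002824]
 [ 497.30229722 -172.0642726 ]] [np.float64(319.82510466066225), np.float64(130.47881210359736), np.float64(320.88823669079375), np.float64(133.13331568026027)] [76.58463092 75.45085155 76.14999576]
[570.38140109 -14.39821367  -0.8265525   38.44950973] -47.357969928944534 [ 6.6 -0.2 -0.1  6.5 -4.3  0.6 -0.1 -4.9 -1.  -0.3 -0.2 -0.2 -0.3 -0.9
 -0.6 -0.4]
[[ 680.28614578   34.54370999]
 [ 624.38051859  -16.93988786]
 [ 568.47489139  -68.42348571]
 [ 512.56926419 -119.90708356]]
dome [748.95728875 -36.4920316   98.        ]
vial [678.84832971 -89.30268012  45.        ]
timer [728.87863195 150.63004804  21.        ]
[ 392.25763082  -51.92282579 1116.31318849]
```

```bash
cat >> h.py <<'E'
C=np.array([570.38,-14.40]);YAW=-0.82655
c_,s_=np.cos(YAW),np.sin(YAW)
BX=np.array([c_,s_,0]);BY=np.array([-s_,c_,0])
RT=np.c_[-BX,BY,[0,0,-1.]]   # tool aligned: x=-boxx, y=boxy, z down
def w(bx,by,z): return np.r_[C,0]+bx*BX+by*BY+[0,0,z]
PY={1:114,2:38,3:-38,4:-114}
def box(p): d=np.array(p)-np.r_[C,0]; return np.round([d@BX,d@BY,d[2]],1)
def rows(target,n,Rt=RT):
    s=read_state();p0=s["position"];R0=R.from_quat(s["ee_rot"]);rv=(R0.inv()*R.from_matrix(Rt)).as_rotvec(degrees=True)
    for i in range(n):
        Ri=R0*R.from_rotvec(rv*i/n,degrees=True)
        print(np.round(np.r_[Ri.inv().apply((target-p0)/n)/10,rv/n],2).tolist())
def st():
    s=read_state();print("t",round(s["clock"],2),"box",box(s["position"]),"F",np.round(s["contact_force"],1),"w",round(s["gripper_width"],1),
     "roterr",np.round((R.from_quat(s["ee_rot"]).inv()*R.from_matrix(RT)).as_rotvec(degrees=True),2))
E
python3 - <<'E'
from h import *
g=get_image("top")
print("acid",ray(g,(270,108),175),box(ray(g,(270,108),175)))
st();rows(w(38.4,-114,140),14)
E
```

```text
acid [778.30720663  68.14095964 175.        ] [ 80.1 208.9 175. ]
t 0.2 box [ 149.2 -712.8  209.9] F [ 0.4 -0.6 -0.2] w 85.5 roterr [ 7.000e-02 -5.000e-02  6.098e+01]
[-3.36, 2.77, 0.5, 0.0, -0.0, 4.36]
[-3.14, 3.01, 0.5, 0.0, -0.0, 4.36]
[-2.9, 3.24, 0.5, 0.0, -0.0, 4.36]
[-2.64, 3.45, 0.5, 0.0, -0.0, 4.36]
[-2.37, 3.64, 0.5, 0.0, -0.0, 4.36]
[-2.09, 3.81, 0.5, 0.0, -0.0, 4.36]
[-1.79, 3.96, 0.5, 0.0, -0.0, 4.36]
[-1.49, 4.09, 0.5, 0.0, -0.0, 4.36]
[-1.17, 4.19, 0.5, 0.0, -0.0, 4.36]
[-0.85, 4.27, 0.5, 0.0, -0.0, 4.36]
[-0.53, 4.32, 0.5, 0.0, -0.0, 4.36]
[-0.2, 4.35, 0.5, 0.0, -0.0, 4.36]
[0.13, 4.35, 0.5, 0.0, -0.0, 4.36]
[0.46, 4.32, 0.5, 0.0, -0.0, 4.36]
```

Request:
{"api": "servo_tool", "payload": {"rows": [[0, -3.36, 2.77, 0, 0, 0, 4.36], [0, -3.14, 3.01, 0, 0, 0, 4.36], [0, -2.9, 3.24, 0, 0, 0, 4.36], [0, -2.64, 3.45, 0, 0, 0, 4.36], [0, -2.37, 3.64, 0, 0, 0, 4.36], [0, -2.09, 3.81, 0.5, 0, 0, 4.36], [0, -1.79, 3.96, 0.5, 0, 0, 4.36], [0, -1.49, 4.09, 0.5, 0, 0, 4.36], [0, -1.17, 4.19, 1, 0, 0, 4.36], [0, -0.85, 4.27, 1, 0, 0, 4.36], [0, -0.53, 4.32, 1, 0, 0, 4.36], [0, -0.2, 4.35, 1, 0, 0, 4.36]]}}

```text
clock: 1.4
position: [461.4, -188.4, 155.4]
ee_rot: [0.333, 0.943, 0.0, 0.0]
contact_force: [0.3, -0.0, -0.4]
gripper_width: -0.3
```

```bash
python3 -c "
from h import *
st();rows(w(38.4,-114,110),4)"
```

```text
t 1.4 box [  54.2 -198.   155.4] F [ 0.3 -0.  -0.4] w -0.3 roterr [0.01 0.02 8.5 ]
[0.08, 2.13, 1.14, 0.0, 0.0, 2.12]
[0.16, 2.13, 1.14, 0.0, 0.0, 2.12]
[0.24, 2.12, 1.14, 0.0, 0.0, 2.12]
[0.32, 2.11, 1.14, 0.0, 0.0, 2.12]
```

Request:
{"api": "servo_tool", "payload": {"rows": [[0, 0.08, 2.13, 1.1, 0, 0, 2.12], [0, 0.16, 2.13, 1.1, 0, 0, 2.12], [0, 0.24, 2.12, 1.1, 0, 0, 2.12], [0, 0.32, 2.11, 1.1, 0, 0, 2.12], [0, 0, 0, 0, 0, 0, 0], [0, 0, 0, 0, 0, 0, 0]]}}

```text
clock: 2.0
position: [511.2, -121.3, 111.4]
ee_rot: [0.4, 0.917, -0.0, -0.0]
contact_force: [-0.3, -0.2, -0.3]
gripper_width: 0.1
```

```bash
python3 -c "
from h import *
st()
g=get_image('top');im=g['image'][128:278,225:385,::-1]
cv2.imwrite('pics/c2.png',cv2.resize(im,None,fx=4,fy=4,interpolation=cv2.INTER_CUBIC))"
```

```text
t 2.0 box [  38.5 -115.9  111.4] F [-0.3 -0.2 -0.3] w 0.1 roterr [-0.05 -0.04  0.26]
```

View pics/c2.png

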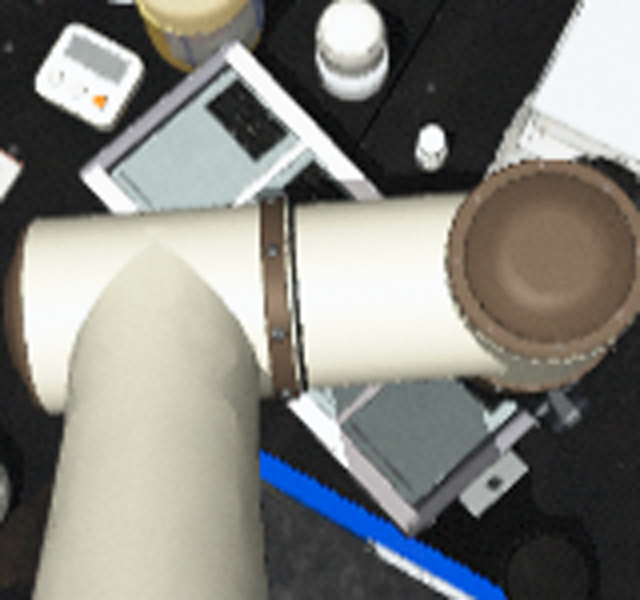

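The arm covers the pads from above, and the tool is above pad 4 by its reading. I'll press down using the force reading.

Request:
{"api": "servo_tool", "payload": {"rows": [[0, 0, 0, 0.8, 0, 0, 0], [0, 0, 0, 0.8, 0, 0, 0], [0, 0, 0, 0.4, 0, 0, 0], [0, 0, 0, 0.1, 0, 0, 0], [0, 0, 0, 0.1, 0, 0, 0], [0, 0, 0, 0, 0, 0, 0]]}}

```text
clock: 2.65
position: [511.5, -121.5, 89.6]
ee_rot: [0.4, 0.916, 0.0, 0.0]
contact_force: [-0.8, -0.7, -1.2]
gripper_width: 0.1
```

Request:
{"api": "servo_tool", "payload": {"rows": [[0, 0, 0, 0.1, 0, 0, 0], [0, 0, 0, 0.1, 0, 0, 0], [0, 0, 0, 0, 0, 0, 0]]}}

```text
clock: 2.95
position: [511.4, -121.4, 87.5]
ee_rot: [0.4, 0.916, -0.0, -0.0]
contact_force: [0.2, 0.2, 0.1]
gripper_width: -0.3
```

Request:
{"api": "servo_tool", "payload": {"rows": [[0, 0, 0, 0.1, 0, 0, 0], [0, 0, 0, 0.1, 0, 0, 0], [0, 0, 0, 0, 0, 0, 0]]}}

```text
clock: 3.25
position: [511.3, -121.4, 85.4]
ee_rot: [0.4, 0.916, -0.0, -0.0]
contact_force: [-0.5, -0.2, 0.4]
gripper_width: -0.3
```

Request:
{"api": "servo_tool", "payload": {"rows": [[0, 0, 0, 0.1, 0, 0, 0], [0, 0, 0, 0.1, 0, 0, 0], [0, 0, 0, 0, 0, 0, 0]]}}

```text
clock: 3.55
position: [511.3, -121.4, 83.4]
ee_rot: [0.4, 0.916, -0.0, -0.0]
contact_force: [1.0, -0.1, -0.4]
gripper_width: 0.3
```

Request:
{"api": "servo_tool", "payload": {"rows": [[0, 0, 0, 0.1, 0, 0, 0], [0, 0, 0, 0, 0, 0, 0]]}}

```text
clock: 3.75
position: [511.4, -121.4, 82.5]
ee_rot: [0.4, 0.916, -0.0, -0.0]
contact_force: [0.4, -0.5, -0.9]
gripper_width: 0.2
```

Request:
{"api": "servo_tool", "payload": {"rows": [[0, 0, 0, 0.1, 0, 0, 0], [0, 0, 0, 0, 0, 0, 0]]}}

```text
clock: 3.95
position: [511.3, -121.4, 81.5]
ee_rot: [0.4, 0.916, -0.0, -0.0]
contact_force: [-0.5, -0.3, -0.3]
gripper_width: 0.1
```

```bash
python3 -c "
from h import *
st()
g=get_image('scene');im=g['image'][120:290,230:430,::-1]
cv2.imwrite('pics/s3.png',cv2.resize(im,None,fx=3.5,fy=3.5,interpolation=cv2.INTER_CUBIC))"
```

```text
t 3.95 box [  38.7 -115.9   81.5] F [-0.5 -0.3 -0.3] w 0.1 roterr [-0.01 -0.01  0.18]
```

View pics/s3.png

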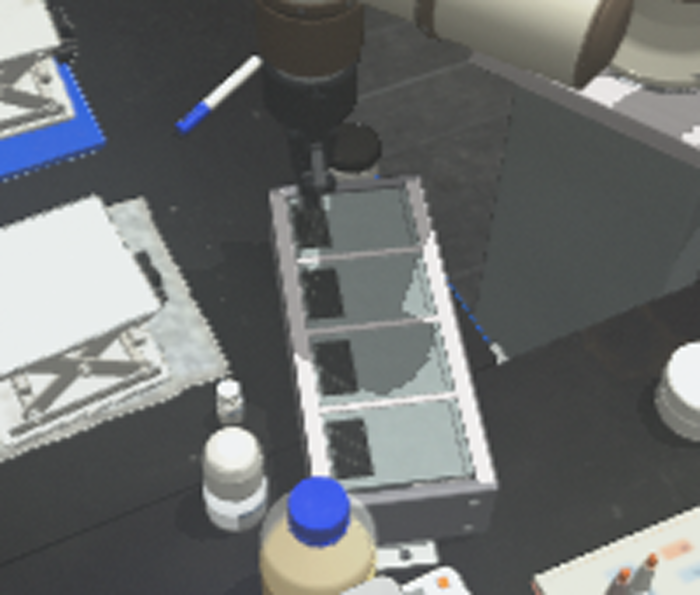

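```bash
cat >> h.py <<'E'
def proj(g,p):
    M=g["extrinsics"];c=M[:3,:3].T@(np.array(p)-M[:3,3]);q=g["mtx"]@[c[0],-c[1],-c[2]];return q[:2]/q[2]
E
python3 -c "
from h import *
g=get_image('scene')
for z in (70,76,86,96,106): print(z,(proj(g,w(38.4,-114,z))-[230,120])*3.5)
for c in ((70,164),(-70,164),(-70,-164),(70,-164)): print(c,(proj(g,w(*c,76))-[230,120])*3.5)"
```

```text
70 [308.12766275 227.9447242 ]
76 [308.14746443 223.6136938 ]
86 [308.18084038 216.31369383]
96 [308.2146914  208.90978608]
106 [308.24902772 201.39973614]
(70, 164) [317.06103305 509.09486064]
(-70, 164) [498.71401232 486.34047977]
(-70, -164) [417.79189435 169.97396022]
(70, -164) [266.07730693 185.21804778]
```

The fingertip is dark against the dark pad, so the height can't be read from this picture. I'll carry on downward by feel.

Request:
{"api": "servo_tool", "payload": {"rows": [[0, 0, 0, 0.1, 0, 0, 0], [0, 0, 0, 0, 0, 0, 0]]}}

```text
clock: 4.25
position: [511.3, -121.4, 80.5]
ee_rot: [0.4, 0.916, -0.0, -0.0]
contact_force: [0.2, -0.8, -0.5]
gripper_width: -0.1
```

Request:
{"api": "servo_tool", "payload": {"rows": [[0, 0, 0, 0.1, 0, 0, 0], [0, 0, 0, 0, 0, 0, 0]]}}

```text
clock: 4.45
position: [511.3, -121.4, 79.5]
ee_rot: [0.4, 0.916, -0.0, -0.0]
contact_force: [0.4, -0.7, -0.4]
gripper_width: -0.0
```

Request:
{"api": "servo_tool", "payload": {"rows": [[0, 0, 0, 0.1, 0, 0, 0], [0, 0, 0, 0, 0, 0, 0]]}}

```text
clock: 4.65
position: [511.3, -121.4, 78.5]
ee_rot: [0.4, 0.916, -0.0, -0.0]
contact_force: [0.1, 0.0, 0.5]
gripper_width: -0.1
```

Request:
{"api": "servo_tool", "payload": {"rows": [[0, 0, 0, 0.1, 0, 0, 0], [0, 0, 0, 0, 0, 0, 0]]}}

```text
clock: 4.85
position: [511.3, -121.4, 77.5]
ee_rot: [0.4, 0.916, -0.0, -0.0]
contact_force: [-0.1, 0.7, -0.2]
gripper_width: 0.0
```

```bash
python3 -c "
from h import *
g=get_image('scene');im=g['image'][150:210,290:370,::-1]
im=cv2.resize(im,None,fx=8,fy=8,interpolation=cv2.INTER_CUBIC)
im=cv2.convertScaleAbs(im,alpha=1.6,beta=20)
cv2.imwrite('pics/s4.png',im)"
```

```text
(no output)
```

View pics/s4.png

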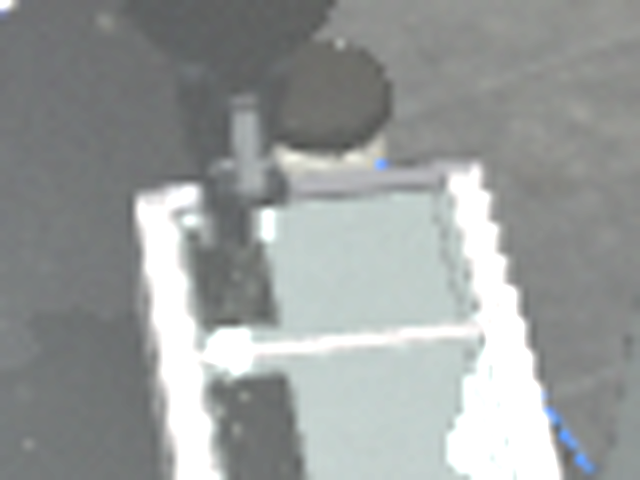

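Cover 4 is still flat, and the fingertip at about (235,240) in the crop is still above its pad, so I'll keep descending.

Request:
{"api": "servo_tool", "payload": {"rows": [[0, 0, 0, 0.1, 0, 0, 0], [0, 0, 0, 0.1, 0, 0, 0], [0, 0, 0, 0, 0, 0, 0]]}}

```text
clock: 5.2
position: [511.3, -121.4, 75.4]
ee_rot: [0.4, 0.916, -0.0, -0.0]
contact_force: [0.0, -0.4, 0.1]
gripper_width: 0.0
```

Request:
{"api": "servo_tool", "payload": {"rows": [[0, 0, 0, 0.1, 0, 0, 0], [0, 0, 0, 0.1, 0, 0, 0], [0, 0, 0, 0, 0, 0, 0]]}}

```text
clock: 5.5
position: [511.3, -121.4, 73.4]
ee_rot: [0.4, 0.916, -0.0, -0.0]
contact_force: [-0.1, -0.5, -0.3]
gripper_width: 0.1
```

Request:
{"api": "servo_tool", "payload": {"rows": [[0, 0, 0, 0.1, 0, 0, 0], [0, 0, 0, 0, 0, 0, 0]]}}

```text
clock: 5.7
position: [511.3, -121.4, 72.5]
ee_rot: [0.4, 0.916, -0.0, -0.0]
contact_force: [-0.9, 0.8, -0.7]
gripper_width: 0.2
```

```bash
python3 -c "
from h import *
st()
g=get_image('scene');a=g['image'][150:210,290:370,::-1]
cv2.imwrite('pics/raw5.png',g['image'][:,:,::-1])
b=cv2.resize(cv2.imread('pics/s4.png'),None,fx=.6,fy=.6)
im=cv2.convertScaleAbs(cv2.resize(a,None,fx=8,fy=8,interpolation=cv2.INTER_CUBIC),alpha=2.5,beta=20)
for p,c in((read_state()['position'],(0,0,255)),(w(38.4,-114,76),(0,255,0)),(w(38.4,-38,76),(0,255,0)),(w(-70,-164,76),(255,0,0)),(w(70,-164,76),(255,0,0))):
    q=(proj(g,p)-[290,150]+.5)*8; cv2.circle(im,tuple(int(v) for v in q),4,c,-1)
im=np.vstack([im[:300],np.zeros((4,640,3),np.uint8)]);cv2.imwrite('pics/s5.png',im)"
```

```text
t 5.7 box [  38.7 -115.9   72.5] F [-0.9  0.8 -0.7] w 0.2 roterr [-0.01 -0.01  0.18]
```

View pics/s5.png

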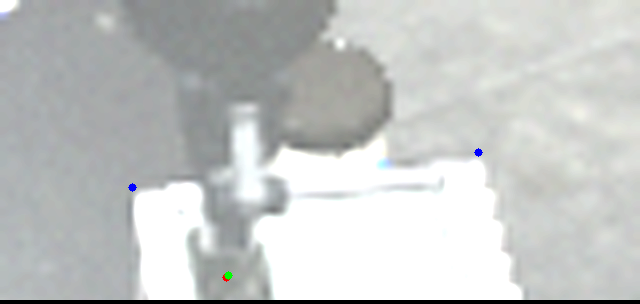

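The fingertip at about (230,250) still reads higher than the pad (centre at about (228,276)). There is no force yet, so I'll go on by touch.

Request:
{"api": "servo_tool", "payload": {"rows": [[0, 0, 0, 0.1, 0, 0, 0], [0, 0, 0, 0.1, 0, 0, 0], [0, 0, 0, 0, 0, 0, 0]]}}

```text
clock: 6.05
position: [511.3, -121.4, 70.4]
ee_rot: [0.4, 0.916, -0.0, -0.0]
contact_force: [0.4, 0.6, -0.2]
gripper_width: 0.2
```

Request:
{"api": "servo_tool", "payload": {"rows": [[0, 0, 0, 0.1, 0, 0, 0], [0, 0, 0, 0.1, 0, 0, 0], [0, 0, 0, 0, 0, 0, 0]]}}

```text
clock: 6.35
position: [511.3, -121.4, 68.5]
ee_rot: [0.4, 0.916, -0.0, -0.0]
contact_force: [-0.8, -0.8, -0.2]
gripper_width: 0.3
```

Request:
{"api": "servo_tool", "payload": {"rows": [[0, 0, 0, 0.1, 0, 0, 0], [0, 0, 0, 0.1, 0, 0, 0], [0, 0, 0, 0, 0, 0, 0]]}}

```text
clock: 6.65
position: [511.3, -121.4, 66.4]
ee_rot: [0.4, 0.916, -0.0, -0.0]
contact_force: [0.6, -0.0, 0.0]
gripper_width: -0.2
```

Request:
{"api": "servo_tool", "payload": {"rows": [[0, 0, 0, 0.1, 0, 0, 0], [0, 0, 0, 0.1, 0, 0, 0], [0, 0, 0, 0, 0, 0, 0]]}}

```text
clock: 6.95
position: [511.3, -121.4, 64.4]
ee_rot: [0.4, 0.916, -0.0, -0.0]
contact_force: [0.3, -1.7, 0.7]
gripper_width: -0.1
```

```bash
python3 -c "
from h import *
s=read_state();print(s['joints'],s['joint_efforts'],s['wrist_torque'],s['contact_force'])
g=get_image('scene');cv2.imwrite('pics/raw6.png',g['image'][:,:,::-1])
a=g['image'][135:215,285:385,::-1];b=cv2.imread('pics/scene0.png')[135:215,285:385]
f=lambda i:cv2.convertScaleAbs(cv2.resize(i,None,fx=6,fy=6,interpolation=cv2.INTER_NEAREST),alpha=1.5,beta=30)[:290]
im=f(a)
for p,c in((s['position'],(0,0,255)),(w(38.4,-114,76),(0,255,0))):
    q=(proj(g,p)-[285,135]+.5)*6; cv2.circle(im,tuple(int(v) for v in q),3,c,-1)
b=f(b)
for x in(23.4,53.4):
  for y in(-88,-140):
    q=(proj(g,w(x,y,76))-[285,135]+.5)*6; cv2.circle(b,tuple(int(v) for v in q),3,(0,255,0),-1)
cv2.imwrite('pics/s6.png',np.vstack([f(g['image'][135:215,285:385,::-1])if 0 else im,b]))"
```

```text
[ 7.58224567e-02  3.76146278e-01 -4.25877607e-01 -6.35975355e-05
 -7.69158915e-01 -2.46998799e+00] [ 4.75893205e-03 -3.40166080e+01  1.41230625e+01  3.13757591e+00
  1.13568528e-02  1.92118449e-05] [ 0.03375365  0.0264465  -0.01592759] [ 0.25991791 -1.74237198  0.72685089]
```

View pics/s6.png

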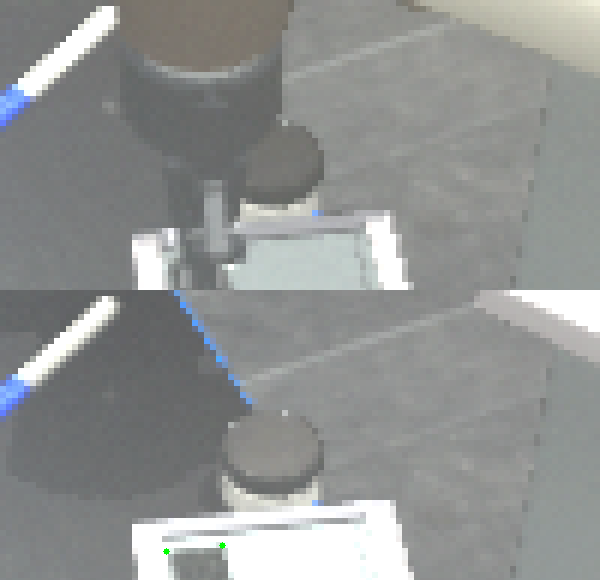

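```bash
python3 -c "
from h import *
g=get_image('top')
for z in (100,200,300,400,500): print(z,ray(g,(361,192),z),ray(g,(366,229),z), proj(g,[511,-121,z]))
g=get_image('scene')
# light bar lower end now, body bottom
for n,uv in(('tip',(285+215/6,135+262/6)),('bodybot',(285+203/6,135+160/6)),('wristring',(285+203/6,135+70/6))):
  print(n,[np.round(ray(g,uv,z)).tolist() for z in(60,80,100,150,200)])
  M=g['extrinsics']
# height at which the vertical line through TCP xy passes those rows
for z in range(50,260,20): print(z,np.round((proj(g,[511.3,-121.4,z])-[285,135])*6))
"
```

```text
100 [ 581.89217273 -160.30602124  100.        ] [ 486.26361918 -171.35510505  100.        ] [346.08614002 219.36819917]
200 [ 563.23310739 -149.64167124  200.        ] [ 477.01391255 -159.60358193  200.        ] [348.97488991 214.32068957]
300 [ 544.57404205 -138.97732125  300.        ] [ 467.76420592 -147.85205882  300.        ] [352.55534482 208.06456453]
400 [ 525.91497671 -128.31297126  400.        ] [ 458.51449929 -136.1005357   400.        ] [357.10973548 200.1066826 ]
500 [ 507.25591137 -117.64862126  500.        ] [ 449.26479267 -124.34901259  500.        ] [363.0980044  189.64338671]
tip [[479.0, -133.0, 60.0], [493.0, -123.0, 80.0], [507.0, -113.0, 100.0], [543.0, -89.0, 150.0], [579.0, -65.0, 200.0]]
bodybot [[421.0, -180.0, 60.0], [437.0, -169.0, 80.0], [452.0, -159.0, 100.0], [491.0, -132.0, 150.0], [530.0, -105.0, 200.0]]
wristring [[363.0, -220.0, 60.0], [380.0, -209.0, 80.0], [397.0, -197.0, 100.0], [439.0, -168.0, 150.0], [481.0, -139.0, 200.0]]
50 [197. 322.]
70 [197. 298.]
90 [197. 273.]
110 [197. 247.]
130 [197. 221.]
150 [198. 193.]
170 [198. 165.]
190 [198. 136.]
210 [198. 107.]
230 [198.  76.]
250 [198.  44.]
```

Both cameras agree the tool is over pad 4. In the scene view the tip looks tens of mm higher than the reading suggests, which fits the absence of force. I'll continue under force guard.

Request:
{"api": "servo_tool", "payload": {"rows": [[0, 0, 0, 0.1, 0, 0, 0], [0, 0, 0, 0.1, 0, 0, 0], [0, 0, 0, 0.1, 0, 0, 0], [0, 0, 0, 0, 0, 0, 0]]}}

```text
clock: 7.5
position: [511.3, -121.4, 61.4]
ee_rot: [0.4, 0.916, -0.0, -0.0]
contact_force: [0.6, 0.1, 0.6]
gripper_width: 0.1
```

Request:
{"api": "servo_tool", "payload": {"rows": [[0, 0, 0, 0.1, 0, 0, 0], [0, 0, 0, 0.1, 0, 0, 0], [0, 0, 0, 0.1, 0, 0, 0], [0, 0, 0, 0, 0, 0, 0]]}}

```text
clock: 7.9
position: [511.3, -121.4, 58.4]
ee_rot: [0.4, 0.916, -0.0, -0.0]
contact_force: [-0.8, -0.1, 0.2]
gripper_width: 0.1
```

Request:
{"api": "servo_tool", "payload": {"rows": [[0, 0, 0, 0.1, 0, 0, 0], [0, 0, 0, 0.1, 0, 0, 0], [0, 0, 0, 0.1, 0, 0, 0], [0, 0, 0, 0, 0, 0, 0]]}}

```text
clock: 8.3
position: [511.4, -121.4, 55.5]
ee_rot: [0.4, 0.916, -0.0, -0.0]
contact_force: [0.1, -0.4, -0.2]
gripper_width: 0.3
```

Request:
{"api": "servo_tool", "payload": {"rows": [[0, 0, 0, 0.1, 0, 0, 0], [0, 0, 0, 0.1, 0, 0, 0], [0, 0, 0, 0.1, 0, 0, 0], [0, 0, 0, 0, 0, 0, 0]]}}

```text
clock: 8.7
position: [511.7, -121.5, 54.8]
ee_rot: [0.4, 0.917, -0.0, 0.0]
contact_force: [-4.2, 1.8, 14.8]
gripper_width: -0.0
```

Request:
{"api": "servo_tool", "payload": {"rows": [[0, 0, 0, 0.1, 0, 0, 0], [0, 0, 0, 0.1, 0, 0, 0], [0, 0, 0, 0, 0, 0, 0]]}}

```text
clock: 9.0
position: [511.7, -121.5, 54.7]
ee_rot: [0.399, 0.917, -0.0, 0.001]
contact_force: [-7.9, 3.6, 25.5]
gripper_width: -0.3
```

```bash
python3 -c "
from h import *
s=read_state();st()
g=get_image('scene');cv2.imwrite('pics/raw7.png',g['image'][:,:,::-1])
a=g['image'][135:215,285:385,::-1]
f=lambda i:cv2.convertScaleAbs(cv2.resize(i,None,fx=7,fy=7,interpolation=cv2.INTER_CUBIC),alpha=2.2,beta=20)
im=f(a)
cv2.imwrite('pics/s7.png',im)"
```

```text
t 9.0 box [  39.1 -115.7   54.7] F [-7.9  3.6 25.5] w -0.3 roterr [0.   0.09 0.29]
```

View pics/s7.png

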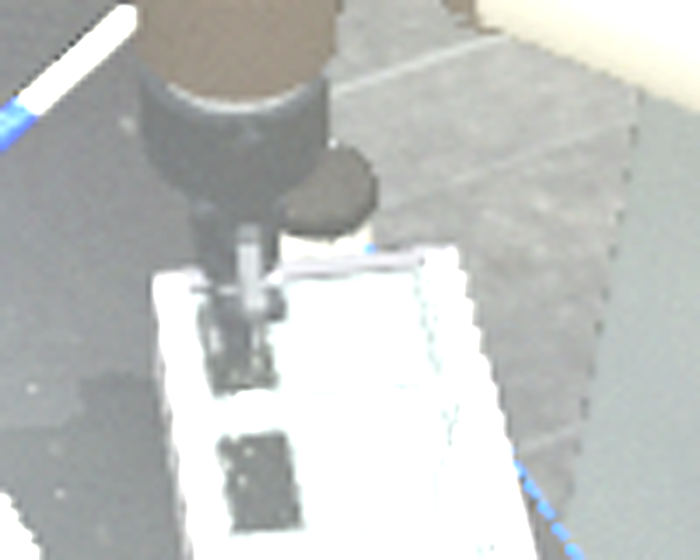

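Contact came at reading z≈55 with stiff force (15 N, then 25 N) and the picture shows cover 4 still flat, so it is locked. The tip shows at about (230,335) in the crop, on pad 4. The z reading is about 30 mm off from the expected tip offset. I'll go up well clear, move to pad 3 and compare.

Request:
{"api": "servo_tool", "payload": {"rows": [[0, 0, 0, -2, 0, 0, 0], [0, 0, 0, -2.3, 0, 0, 0], [0, 0, 3.8, 0, 0, 0, 0], [0, 0, 3.8, 0, 0, 0, 0], [0, 0, 0, 0, 0, 0, 0], [0, 0, 0, 0, 0, 0, 0]]}}

```text
clock: 9.65
position: [567.0, -69.2, 93.0]
ee_rot: [0.4, 0.917, -0.0, -0.001]
contact_force: [-1.7, -1.0, -0.7]
gripper_width: -0.1
```

```bash
python3 -c "
from h import *
s=read_state();st();print(s['joints'])
g=get_image('scene');cv2.imwrite('pics/raw8.png',g['image'][:,:,::-1])
t=get_image('top');cv2.imwrite('pics/top8.png',t['image'][:,:,::-1])
a=g['image'][125:225,285:385,::-1];b=t['image'][170:270,300:400,::-1]
f=lambda i:cv2.convertScaleAbs(cv2.resize(i,None,fx=4,fy=4,interpolation=cv2.INTER_CUBIC),alpha=1.5,beta=10)
cv2.imwrite('pics/s8.png',np.hstack([f(a),f(b)]))"
```

```text
t 9.65 box [ 38.1 -39.6  93. ] F [-1.7 -1.  -0.7] w -0.1 roterr [-0.04 -0.05  0.23]
[ 1.61889779e-01  4.06159092e-01 -2.82478178e-01 -3.97027982e-04
 -8.83237073e-01 -2.55495454e+00]
```

View pics/s8.png

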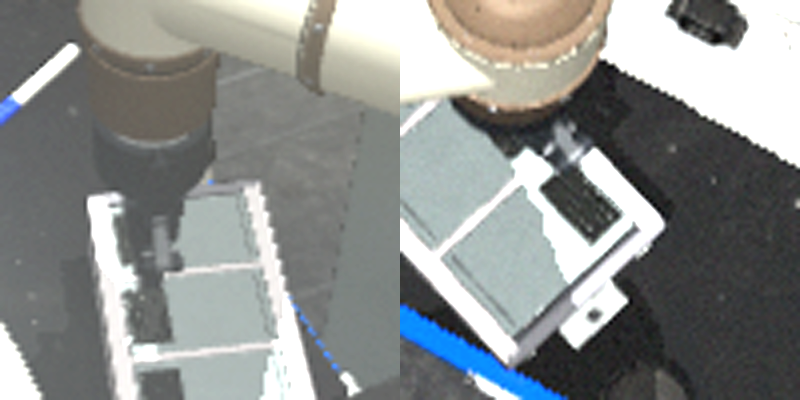

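```bash
python3 -c "
from h import *
t=get_image('top');g=get_image('scene');p=read_state()['position']
for z in(80,110,140,170): 
  r=ray(t,(341,205),z); print(z,np.round(r),box(r),'tcp line top',np.round(proj(t,[p[0],p[1],z]),1),'in panel',np.round((proj(t,[p[0],p[1],z])-[300,170])*4+[400,0]),'scene panel',np.round((proj(g,[p[0],p[1],z])-[285,125])*4))
# scene bar (163,245) in panel
M=lambda G,uv:(G['extrinsics'][:3,3],ray(G,uv,0)-G['extrinsics'][:3,3])
o1,d1=M(t,(341,205));o2,d2=M(g,(285+163/4,125+245/4))
A=np.c_[d1,-d2];k=np.linalg.lstsq(A,o2-o1,rcond=None)[0];print(o1+k[0]*d1,o2+k[1]*d2,box(o1+k[0]*d1))
"
```

```text
80 [ 551. -110.   80.] [ 56.9 -78.6  80. ] tcp line top [326.  199.3] in panel [504. 117.] scene panel [146. 307.]
110 [ 547. -108.  110.] [ 52.6 -80.8 110. ] tcp line top [326.2 197.4] in panel [505. 109.] scene panel [146. 282.]
140 [ 542. -106.  140.] [ 48.2 -83.1 140. ] tcp line top [326.4 195.3] in panel [506. 101.] scene panel [146. 256.]
170 [ 537. -105.  170.] [ 43.9 -85.3 170. ] tcp line top [326.7 193.1] in panel [507.  92.] scene panel [147. 229.]
[ 545.56126638 -107.48096548  116.44074788] [532.26576239 -78.5796909  112.79633285] [ 51.7 -81.3 116.4]
```

The top view (right half) shows cover 4 shut, with pad 4 at about (585,205). The grey part at (565,140) is a finger linkage, and the tool axis is over pad 3. Now I'll press pad 3 and compare contact heights.

Request:
{"api": "servo_tool", "payload": {"rows": [[0, 0, 0.1, 1, 0, 0, 0], [0, 0, 0, 1, 0, 0, 0], [0, 0, 0, 0.8, 0, 0, 0], [0, 0, 0, 0.5, 0, 0, 0], [0, 0, 0, 0.2, 0, 0, 0], [0, 0, 0, 0, 0, 0, 0]]}}

```text
clock: 10.45
position: [567.8, -69.1, 58.2]
ee_rot: [0.4, 0.916, -0.0, -0.0]
contact_force: [0.5, -0.5, 0.6]
gripper_width: -0.3
```

Request:
{"api": "servo_tool", "payload": {"rows": [[0, 0, 0, 0.1, 0, 0, 0], [0, 0, 0, 0.1, 0, 0, 0], [0, 0, 0, 0, 0, 0, 0]]}}

```text
clock: 10.75
position: [568.0, -69.0, 56.7]
ee_rot: [0.4, 0.916, 0.0, 0.0]
contact_force: [0.1, -1.2, -0.5]
gripper_width: -0.0
```

Request:
{"api": "servo_tool", "payload": {"rows": [[0, 0, 0, 0.1, 0, 0, 0], [0, 0, 0, 0, 0, 0, 0]]}}

```text
clock: 10.95
position: [567.9, -69.0, 55.6]
ee_rot: [0.4, 0.916, 0.0, 0.0]
contact_force: [0.2, 0.3, 0.4]
gripper_width: 0.1
```

Request:
{"api": "servo_tool", "payload": {"rows": [[0, 0, 0, 0.1, 0, 0, 0], [0, 0, 0, 0, 0, 0, 0]]}}

```text
clock: 11.15
position: [568.1, -69.1, 55.1]
ee_rot: [0.4, 0.916, 0.0, 0.0]
contact_force: [-0.1, -0.6, 2.8]
gripper_width: -0.3
```

Request:
{"api": "servo_tool", "payload": {"rows": [[0, 0, 0, 0.1, 0, 0, 0], [0, 0, 0, 0, 0, 0, 0]]}}

```text
clock: 11.35
position: [568.1, -69.1, 54.9]
ee_rot: [0.4, 0.917, -0.0, 0.0]
contact_force: [-2.7, 0.2, 8.1]
gripper_width: 0.1
```

Pad 3 stops at the same height and stiffly, so cover 3 looks locked too. Next is pad 2.

Request:
{"api": "servo_tool", "payload": {"rows": [[0, 0, 0, -2, 0, 0, 0], [0, 0, 3.8, -0.5, 0, 0, 0], [0, 0, 3.8, 0.5, 0, 0, 0], [0, 0, 0, 1.5, 0, 0, 0], [0, 0, 0, 0.3, 0, 0, 0], [0, 0, 0, 0, 0, 0, 0]]}}

```text
clock: 11.95
position: [622.9, -17.6, 54.9]
ee_rot: [0.4, 0.916, -0.001, -0.001]
contact_force: [0.3, -0.2, 1.2]
gripper_width: 0.5
```

Request:
{"api": "servo_tool", "payload": {"rows": [[0, 0, 0, 0.1, 0, 0, 0], [0, 0, 0, 0, 0, 0, 0]]}}

```text
clock: 12.15
position: [623.2, -18.0, 54.9]
ee_rot: [0.4, 0.916, -0.0, -0.0]
contact_force: [0.0, -1.0, 0.6]
gripper_width: -0.1
```

Request:
{"api": "servo_tool", "payload": {"rows": [[0, 0, 0, 0.1, 0, 0, 0], [0, 0, 0, 0, 0, 0, 0]]}}

```text
clock: 12.35
position: [623.6, -17.7, 53.9]
ee_rot: [0.4, 0.916, 0.0, 0.0]
contact_force: [-0.1, -0.6, -0.1]
gripper_width: -0.2
```

Request:
{"api": "servo_tool", "payload": {"rows": [[0, 0, 0, 0.1, 0, 0, 0], [0, 0, 0, 0, 0, 0, 0]]}}

```text
clock: 12.55
position: [623.7, -17.7, 53.0]
ee_rot: [0.4, 0.916, -0.0, 0.0]
contact_force: [-1.1, -1.5, 2.1]
gripper_width: -0.0
```

Request:
{"api": "servo_tool", "payload": {"rows": [[0, 0, 0, 0.1, 0, 0, 0], [0, 0, 0, 0, 0, 0, 0]]}}

```text
clock: 12.75
position: [623.7, -17.7, 51.8]
ee_rot: [0.4, 0.916, -0.0, 0.0]
contact_force: [-1.0, -2.3, 2.3]
gripper_width: -0.1
```

Request:
{"api": "servo_tool", "payload": {"rows": [[0, 0, 0, 0.1, 0, 0, 0], [0, 0, 0, 0, 0, 0, 0]]}}

```text
clock: 12.95
position: [623.7, -17.6, 50.5]
ee_rot: [0.4, 0.916, -0.0, 0.0]
contact_force: [-0.8, -2.0, 2.9]
gripper_width: -0.0
```

Pad 2 gives way at 2–3 N, so cover 2 is the free one. I'll press further.

Request:
{"api": "servo_tool", "payload": {"rows": [[0, 0, 0, 0.1, 0, 0, 0], [0, 0, 0, 0.1, 0, 0, 0], [0, 0, 0, 0.1, 0, 0, 0], [0, 0, 0, 0, 0, 0, 0]]}}

```text
clock: 13.35
position: [623.5, -17.2, 47.3]
ee_rot: [0.4, 0.916, -0.0, -0.0]
contact_force: [-0.6, -0.5, 1.6]
gripper_width: 0.1
```

Request:
{"api": "servo_tool", "payload": {"rows": [[0, 0, 0, 0.1, 0, 0, 0], [0, 0, 0, 0.1, 0, 0, 0], [0, 0, 0, 0.1, 0, 0, 0], [0, 0, 0, 0, 0, 0, 0]]}}

```text
clock: 13.75
position: [624.0, -17.1, 44.5]
ee_rot: [0.4, 0.916, 0.0, 0.0]
contact_force: [-0.6, 1.1, 1.4]
gripper_width: 0.4
```

```bash
python3 -c "
from h import *
st()
g=get_image('scene');cv2.imwrite('pics/raw9.png',g['image'][:,:,::-1])
a=g['image'][125:275,270:400,::-1]
cv2.imwrite('pics/s9.png',cv2.convertScaleAbs(cv2.resize(a,None,fx=4,fy=4,interpolation=cv2.INTER_CUBIC),alpha=1.5,beta=10))"
```

```text
t 13.75 box [38.3 37.6 44.5] F [-0.6  1.1  1.4] w 0.4 roterr [0.04 0.01 0.19]
```

View pics/s9.png

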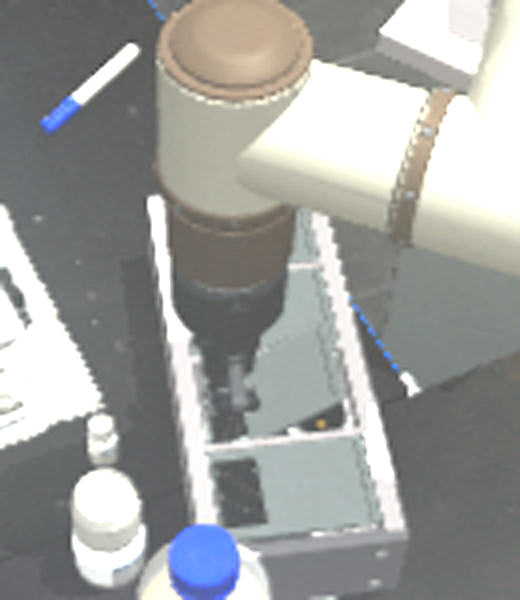

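The picture shows cover 2's front edge up (dark gap and socket at about (320,423)) and covers 1, 3 and 4 shut. I'll press a little more, then lift clear and go round to the front.

Request:
{"api": "servo_tool", "payload": {"rows": [[0, 0, 0, 0.1, 0, 0, 0], [0, 0, 0, 0.1, 0, 0, 0], [0, 0, 0, 0.1, 0, 0, 0], [0, 0, 0, 0.1, 0, 0, 0], [0, 0, 0, 0, 0, 0, 0]]}}

```text
clock: 14.3
position: [623.8, -17.4, 40.5]
ee_rot: [0.4, 0.916, 0.0, 0.0]
contact_force: [0.7, -0.7, 2.0]
gripper_width: 0.2
```

Request:
{"api": "servo_tool", "payload": {"rows": [[0, 0, 0, -1, 0, 0, 0], [0, 0, 0, -3, 0, 0, 0], [0, 0, 0, -4, 0, 0, 0], [0, 0, 0, -2, 0, 0, 0], [0, 3.5, 0, 0, 0, 0, 0], [0, 3.5, 0, 0, 0, 0, 0], [0, 3.5, 0, 0, 0, 0, 0], [0, 0, 0, 0, 0, 0, 0]]}}

```text
clock: 15.1
position: [549.3, 61.4, 141.1]
ee_rot: [0.399, 0.917, -0.0, -0.001]
contact_force: [1.2, -0.8, -0.6]
gripper_width: 0.2
```

```bash
python3 -c "
from h import *
st()
for n in ('top','scene'):
  g=get_image(n);cv2.imwrite(f'pics/{n}10.png',g['image'][:,:,::-1])
"
```

```text
t 15.1 box [-70.1  35.9 141.1] F [ 1.2 -0.8 -0.6] w 0.2 roterr [-0.06 -0.09  0.36]
```

Request:
{"api": "servo_tool", "payload": {"rows": [[0, 0, 0.2, 2, 0, 0, 0], [0, 0, 0, 2, 0, 0, 0], [0, 0, 0, 1.5, 0, 0, 0], [0, 0, 0, 0.4, 0, 0, 0], [0, -1, 0, 0, 0, 0, 0], [0, -0.5, 0, 0, 0, 0, 0], [0, 0, 0, 0, 0, 0, 0]]}}

```text
clock: 15.9
position: [565.4, 49.3, 82.5]
ee_rot: [0.401, 0.916, 0.001, 0.001]
contact_force: [0.4, 0.3, -0.8]
gripper_width: -0.1
```

Request:
{"api": "servo_tool", "payload": {"rows": [[0, -0.2, 0, -0.1, 0, 0, 0], [0, -0.2, 0, -0.1, 0, 0, 0], [0, -0.2, 0, -0.2, 0, 0, 0], [0, 0, 0, 0, 0, 0, 0]]}}

```text
clock: 16.3
position: [568.5, 45.6, 86.2]
ee_rot: [0.4, 0.916, 0.0, 0.0]
contact_force: [-0.1, -0.3, 0.7]
gripper_width: -0.0
```

Request:
{"api": "servo_tool", "payload": {"rows": [[0, -0.2, 0, -0.2, 0, 0, 0], [0, -0.2, 0, -0.2, 0, 0, 0], [0, -0.2, 0, -0.2, 0, 0, 0], [0, 0, 0, 0, 0, 0, 0]]}}

```text
clock: 16.7
position: [572.4, 41.0, 92.0]
ee_rot: [0.4, 0.916, 0.0, 0.0]
contact_force: [0.6, -0.2, -0.6]
gripper_width: -0.2
```

Request:
{"api": "servo_tool", "payload": {"rows": [[0, -0.2, 0, 0, 0, 0, 0], [0, -0.2, 0, 0, 0, 0, 0], [0, 0, 0, 0, 0, 0, 0]]}}

```text
clock: 17.0
position: [575.0, 38.1, 91.6]
ee_rot: [0.4, 0.916, 0.0, 0.0]
contact_force: [-0.4, 1.1, 0.7]
gripper_width: 0.2
```

Request:
{"api": "servo_tool", "payload": {"rows": [[0, -0.2, 0, 0, 0, 0, 0], [0, -0.2, 0, 0, 0, 0, 0], [0, 0, 0, 0, 0, 0, 0]]}}

```text
clock: 17.3
position: [577.8, 35.1, 91.6]
ee_rot: [0.4, 0.916, 0.0, 0.0]
contact_force: [-0.1, 0.7, 0.4]
gripper_width: -0.0
```

```bash
python3 -c "
from h import *
st()
t=get_image('top');g=get_image('scene')
cv2.imwrite('pics/scene11.png',g['image'][:,:,::-1])
# colour samples: predicted lip positions for several tilts in scene10/top10
for th in(.5,.6,.7,.8,.9,1.0,1.2): 
  L=w(13.4-68*np.cos(th),38,72+68*np.sin(th)); print(th,np.round(proj(g,L)),np.round(proj(t,L)))
"
```

```text
t 17.3 box [-31.4  39.   91.6] F [-0.1  0.7  0.4] w -0.0 roterr [0.   0.01 0.17]
0.5 [355. 215.] [281. 198.]
0.6 [354. 214.] [282. 196.]
0.7 [353. 213.] [283. 195.]
0.8 [351. 213.] [284. 193.]
0.9 [350. 212.] [285. 191.]
1.0 [348. 211.] [287. 190.]
1.2 [344. 210.] [290. 186.]
```

The force is near the noise level, but a free cover needs only about 1 N at the lip. I'll continue along the arc.

Request:
{"api": "servo_tool", "payload": {"rows": [[0, -0.3, 0, -0.2, 0, 0, 0], [0, -0.3, 0, -0.2, 0, 0, 0], [0, -0.3, 0, -0.1, 0, 0, 0], [0, -0.3, 0, -0.1, 0, 0, 0], [0, -0.3, 0, -0.1, 0, 0, 0], [0, 0, 0, 0, 0, 0, 0]]}}

```text
clock: 18.0
position: [588.2, 24.0, 98.8]
ee_rot: [0.4, 0.916, 0.0, 0.0]
contact_force: [-0.1, -0.3, -0.2]
gripper_width: 0.1
```

Request:
{"api": "servo_tool", "payload": {"rows": [[0, -0.3, 0, 0, 0, 0, 0], [0, -0.3, 0, 0, 0, 0, 0], [0, -0.3, 0, 0, 0, 0, 0], [0, 0, 0, 0, 0, 0, 0]]}}

```text
clock: 18.4
position: [594.2, 17.4, 98.5]
ee_rot: [0.4, 0.916, -0.0, 0.0]
contact_force: [0.3, -0.6, -0.6]
gripper_width: -0.0
```

Request:
{"api": "servo_tool", "payload": {"rows": [[0, -0.3, 0, 0, 0, 0, 0], [0, -0.3, 0, 0, 0, 0, 0], [0, 0, 0, 0, 0, 0, 0]]}}

```text
clock: 18.7
position: [598.2, 13.0, 98.6]
ee_rot: [0.4, 0.916, -0.0, 0.0]
contact_force: [-0.4, 0.5, 0.1]
gripper_width: 0.2
```

```bash
python3 -c "
from h import *
st()"
```

```text
t 18.7 box [-1.3 39.1 98.6] F [-0.4  0.5  0.1] w 0.2 roterr [0.   0.01 0.17]
```

Request:
{"api": "servo_tool", "payload": {"rows": [[0, -0.2, 0, 0, 0, 0, 0], [0, -0.2, 0, 0, 0, 0, 0], [0, -0.1, 0, 0, 0, 0, 0], [0, 0, 0, 0, 0, 0, 0]]}}

```text
clock: 19.1
position: [601.5, 9.5, 98.6]
ee_rot: [0.4, 0.916, 0.0, 0.0]
contact_force: [-0.4, 0.0, 0.7]
gripper_width: 0.0
```

Request:
{"api": "servo_tool", "payload": {"rows": [[0, 1.5, 0, 0, 0, 0, 0], [0, 3, 0, 0, 0, 0, 0], [0, 4, 0, -1, 0, 0, 0], [0, 1, 0, -4, 0, 0, 0], [0, 0, -4, -4, 0, 0, 0], [0, 0, -4.5, -2, 0, 0, 0], [0, 0, -4.5, 0, 0, 0, 0], [0, 0, -4.5, 0, 0, 0, 0], [0, 0, -4.5, 0, 0, 0, 0], [0, 0, -4.5, 0, 0, 0, 0], [0, 0, -4.5, 0, 0, 0, 0], [0, 0, 0, 0, 0, 0, 0]]}}

```text
clock: 20.3
position: [308.4, -129.7, 203.6]
ee_rot: [0.402, 0.916, 0.0, -0.0]
contact_force: [0.1, 0.1, 0.0]
gripper_width: 0.0
```

```bash
python3 -c "
from h import *
st()
g=get_image('scene');t=get_image('top')
cv2.imwrite('pics/scene12.png',g['image'][:,:,::-1]);cv2.imwrite('pics/top12.png',t['image'][:,:,::-1])
f=lambda i:cv2.convertScaleAbs(cv2.resize(i[:,:,::-1],None,fx=3,fy=3,interpolation=cv2.INTER_CUBIC),alpha=1.2)
cv2.imwrite('pics/s12.png',np.hstack([f(g['image'][150:290,280:405]),f(t['image'][130:270,240:375])]))
for th in(.6,.8,1,1.2,1.4,1.6,1.75):
  for s in(-34,34):
    L=w(13.4-68*np.cos(th),38+s,72+68*np.sin(th)); print(th,s,np.round((proj(g,L)-[280,150])*3),np.round((proj(t,L)-[240,130])*3+[375,0]))
"
```

```text
t 20.3 box [ -92.7 -270.8  203.6] F [0.1 0.1 0. ] w 0.0 roterr [ 0.01 -0.05 -0.04]
0.6 -34 [216. 164.] [527. 228.]
0.6 34 [230. 223.] [473. 170.]
0.8 -34 [207. 159.] [534. 219.]
0.8 34 [222. 218.] [480. 160.]
1 -34 [197. 154.] [543. 209.]
1 34 [211. 214.] [488. 150.]
1.2 -34 [185. 152.] [553. 198.]
1.2 34 [198. 212.] [498. 139.]
1.4 -34 [171. 151.] [565. 186.]
1.4 34 [184. 211.] [509. 127.]
1.6 -34 [156. 152.] [577. 175.]
1.6 34 [169. 212.] [521. 116.]
1.75 -34 [146. 154.] [586. 167.]
1.75 34 [157. 214.] [531. 108.]
```

View pics/s12.png

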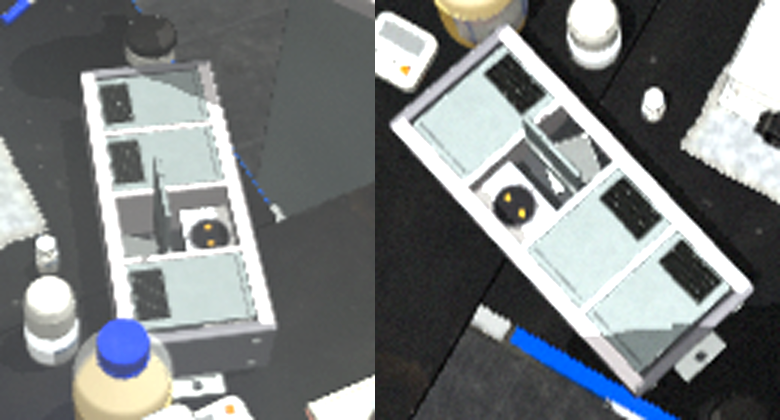

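The last picture shows cover 2 standing upright with its socket free. Its top edge runs from about (156,155) to (168,215) in the scene half and (525,118) to (578,178) in the top half. Both match the projected edge for a tilt of about 1.6 rad. The other covers are shut, the bystanders are in place and the arm is clear.

```bash
python3 -c "
from h import *
import cv2
a=cv2.imread('pics/top0.png');b=cv2.imread('pics/top12.png')
for n,(x,y) in dict(timer=(247,146),dome=(313,137),vial=(333,164),acid=(272,120),cream=(210,250),bulb=(210,297),salve=(362,270),pen=(421,275)).items():
    T=a[y-12:y+12,x-12:x+12];m=cv2.matchTemplate(b[y-20:y+20,x-20:x+20],T,cv2.TM_CCOEFF_NORMED);print(n,cv2.minMaxLoc(m)[1::2])
st();print(job_done())"
```

```text
timer (0.9996340870857239, (8, 8))
dome (0.9994574785232544, (8, 8))
vial (0.9986117482185364, (8, 8))
acid (0.9990540742874146, (8, 8))
cream (0.9997235536575317, (8, 8))
bulb (0.9972399473190308, (8, 8))
salve (0.8763273358345032, (8, 8))
pen (0.9748790860176086, (8, 8))
t 20.4 box [ -91.  -267.2  204.3] F [-0.6  0.6 -0.6] w -0.1 roterr [0.09 0.07 0.11]
the job is handed in; nothing more can be done
None
```

Cover 2 was the unlocked one. It now stands open with its socket free, and I handed the job in at about 20.4 s.

**What I did:** I pressed pads 4, 3 and 2 with shut fingers. Pads 4 and 3 stopped rigidly at up to about 25 N and 8 N. Pad 2 gave way at 2–3 N and the front edge came up. I then went round to the front and pushed that edge back along its arc, and moved the arm clear.

**Last checks:**
- **Cover 2:** both cameras match a tilt of about 1.6 rad.
- **Other covers:** 1, 3 and 4 look shut in the pictures. Cover 1 was never pressed.
- **Bystanders:** none shifted in the top view by template matching. The salve jar's match was weaker (0.88), probably from the arm's shadow.

**What disagreed:**
- **Contact height:** the pads were met about 32 mm lower on the z reading than the stated fingertip offset predicts. I never found out why and worked by touch instead.
- **Push force:** the force while pushing the edge back stayed within noise, so the opening is confirmed only by the pictures.
- **Pictures:** I viewed 12, the maximum, rather than the planned 8 or so.

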